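# Sort hemostats for the instrument washer by locked or open jaws

## Task

Instruments must go into the washer with their jaws open. Lay the hemostat whose jaws stand open in the middle of the white half of the divided tray, and the hemostat that is ratcheted shut in the middle of the blue half, where it waits to be unlocked. Lay each one flat and lengthwise in its half, either way round, and do not squeeze the open one shut.

Things in the scene. Friction and masses are not known exactly. Their poses are not given: they have to be found in the camera images.
- hemostat_open: steel hemostat, 122 mm long, lying flat, JAWS OPEN (tips 20 mm apart, rings spread to 75 mm). Origin: underside of the box lock (pivot block 18 long, 15 wide, 8 thick), the place to grip across its width; gripping shanks or rings closes the tool. x: along the middle to the jaw tips, 45 mm ahead, within 3 deg; rings (4.4 thick) reach 77 mm behind; y across; z up. ~47 g
- hemostat_shut: the same steel hemostat, RATCHETED SHUT: jaws together along their whole length, finger rings side by side (43 mm overall), ratchet arms engaged, rigid. Same origin (underside of the 18 x 15 x 8 mm box lock) and axes: x to the jaw tips 45 mm ahead, rings to 77 mm behind. About 45 g
- hemostat_jaw (a joint): angle between the two halves of hemostat_open: 0 is jaws shut, 0.42 to 0.52 rad at the start; light friction hinge, no spring
- tray: divided aluminium tray, 156 x 186 mm, fixed. Origin: centre of its underside; x runs lengthwise along both halves, y across, z up. White-floored half centred at y = +46 mm, blue-floored half at y = -46 mm; each 150 mm long (x), 88 mm wide (y) inside; floor 3 mm above the bench, outer lip and 4 mm wide divider 7 mm above the bench

How it is judged:
By the outcome, as a careful person would: the job done as asked, in the order asked, and still so for the second after the job is handed in, with the robot touching nothing.
It also fails if it takes over 51 s, if anything falls off the work surface, if the arm or the gripper's body presses on something with over 40 N, if the wrist force passes 120 N, or if a joint passes its speed limit or range.

## Robot

A 7-joint arm with a two-finger parallel gripper is mounted at the origin on the work surface; the furniture and walls round the work are solid. World frame = base frame: x ahead of the robot, y to its left, z up, the work surface at z = 0. Lengths are in m, angles in rad, forces in N, time in s.
With the tool pointing down it reaches from about 0.425 to 0.95 m from the base axis. Payload 4.7 kg.
Tool frame: the origin (TCP) lies at the very end of the fingers, on their centre line; the grasp point (between the pads) lies 19 mm behind it; z points along the fingers, y is the line along which they close (so a half turn about z gives the same grasp; the last joint's range is limited). The gripper opens to 85 mm and grips with 20 to 120 N. Pads are 22 mm wide; open, the fingers measure 114 mm over their backs; the gripper's body (76 mm by 85 mm) begins 54 mm behind the grasp point. The pads swing forward as they close: fully open they stand 13 mm farther back than shut.
Start: joints at [1.3, 0.469, -0.049, 1.532, 0.024, 1.141, -0.082], TCP at [0.162, -0.655, 0.195] pointing down, gripper open.
Joint ranges: [-2.59, 2.59], [-0.33, 1.99], [-1.39, 1.29], [0.1, 2.45], [-1.04, 4.18], [0.21, 1.99], [-2.66, 2.66]. Speed limits (rad/s): [2.57, 2.57, 3.14, 3.14, 3.14, 3.14, 3.14].

## Interface

Orientations are given as a unit quaternion [w, x, y, z].
In Python, from cell import status, camera, camera_params, ticket gives the robot as it stands. The module is installed in compiled form; this text tells all that it offers.
- The arm moves only by the tool step_arm, never from a script. Its argument "commands" is a list of rows, each a list of 5 numbers: the opening, from 0 (shut) to 1 (fully open), then the shift along the tool's x, y, z in mm, then the turn about the tool's z in rad. A call has 1 to 8 rows; each row is the pose to reach, as a shift and turn from the pose commanded when the call began, along the tool's axes at that moment; what a row does not reach only later rows make up. A row lasts 1/12 s, in which the tool goes at most 41.7 mm and 7.16 degrees, less where a joint would pass 70% of its speed; a pose out of reach is approached as far as the arm can. A call with a gripper value outside its range is refused whole. The fingers move at their own pace and stop on an object; "squeeze" is the grip in N (left out, the last holds). Time passes only in rows, so rows that repeat a pose let the fingers close. It gives the time, the measured TCP pose, the force, the opening and the grip force at its end, in the units of the state.
- status.sense(): the state, without advancing time (a new reading comes with each control period).
- camera(name): name is "scene" or "top"; returns (picture, depth): 400x640x3 uint8, blue, green, red; 400x640 float32, m along the optical axis (not along the pixel's ray), 0 where there is no reading.
- camera_params(name): a dict with "intrinsics" (3x3 intrinsics, pixels), "k1" (the pictures are not rectified: a ray, as slopes to the right and down, at radius r is drawn at 1 + k1 r^2 times it, then the intrinsics apply), "R" (3x3) and "t" (3): a world point X has camera coordinates R X + t. Camera axes: x right, y down, z forward; pixel columns grow to the right and rows downward; lengths in m; the calibration is good to about 2 mm. A picture is of the moment at which its call begins. camera_params takes no time and is no camera call.
- ticket.hand_in(): hands the job in; it is judged then, once.
The state is a dict: "time_s": time; "joint_positions": joint angles; "qvel": joint speeds; "joint_efforts": joint torques, N m; "tool_pos": TCP position; "tcp_rot": TCP orientation; "wrist_force": force on the tool from outside, world axes, zero at the start; "torque": the same for the moment, N m; "gripper_width": finger opening in m; "gripper_force": force on a finger pad.
Only numpy, scipy, OpenCV 4.12 (cv2) and the standard library are available. Lean on these libraries where they do the work, as an engineer would, in place of code of your own. Each camera call takes 0.05 s, during which the arm holds its last target. There are 200 camera calls.

## Working session

There is one attempt and no reset: what is moved stays moved. The work goes in short steps, Python scripts to look and compute and a tool call to move; the robot and the scene stay as the last step left them, time stands still between calls to the robot, and variables do not carry over. Pictures are saved under pics/ and viewed, at most 10 in all, crops included, and the job is handed in when it is done.

Besides the shell and the picture viewer there is one more tool, called after "Request:" as a command line: name --pt "numbers of a row" for each row, then --argument value for the rest. step_arm: Moves the arm, as the interface text tells. Its arguments: {"type":"object","properties":{"commands":{"type":"array","items":{"type":"array","items":{"type":"number"}}},"squeeze":{"type":"number"}},"required":["commands"]}

```bash
mkdir -p pics
cat > h.py <<'E'
import numpy as np,cv2
from cell import status,camera,camera_params
def proj(name,P):
    p=camera_params(name);K=np.array(p["intrinsics"]);c=np.atleast_2d(P)@np.array(p["R"]).T+np.array(p["t"])
    s=c[:,:2]/c[:,2:];s=s*(1+p["k1"]*(s**2).sum(1,keepdims=True));return s@K[:2,:2].T+K[:2,2]
def ray(name,uv):
    p=camera_params(name);K=np.array(p["intrinsics"]);d=(np.atleast_2d(uv)-K[:2,2])/[K[0,0],K[1,1]]
    s=d.copy()
    for _ in range(20): s=d/(1+p["k1"]*(s**2).sum(1,keepdims=True))
    return s
def onz(name,uv,z):
    p=camera_params(name);R=np.array(p["R"]);t=np.array(p["t"]);s=ray(name,uv)
    d=np.c_[s,np.ones(len(s))]@R;o=-R.T@t;return o+d*((z-o[2])/d[:,2])[:,None]
E
python3 - <<'E'
from h import *
print(status.sense())
for n in("scene","top"):
    b,d=camera(n);cv2.imwrite(f"pics/{n}0.png",b);np.save(f"{n}d.npy",d);p=camera_params(n);print(n,p)
E
```

```text
{'time_s': 0.0, 'joint_positions': array([ 1.30011051,  0.46945874, -0.04861833,  1.53367268,  0.02408733,
        1.14100988, -0.08232042]), 'qvel': array([-6.75301639e-04, -1.35389349e-03, -6.43566316e-05, -1.61500615e-03,
        3.66030812e-04,  1.05205670e-03, -1.09713508e-03]), 'joint_efforts': array([-7.76244287e-04, -5.10323167e+01, -4.69549012e-02, -2.37716478e+01,
        1.06591676e-02,  7.55999121e-03, -4.30508962e-07]), 'tool_pos': array([ 0.16149025, -0.65472826,  0.1941589 ]), 'tcp_rot': array([-9.71282590e-04,  9.92699282e-01,  1.20611653e-01, -1.43174239e-04]), 'wrist_force': array([ 0.55196122,  0.853133  , -0.0953604 ]), 'torque': array([-0.03074177, -0.02427309, -0.04624811]), 'gripper_force': 0.0, 'gripper_width': 0.08547227761720252}
scene {'intrinsics': array([[429.31554781,   0.        , 324.43899365],
       [  0.        , 429.31554781, 203.08015331],
       [  0.        ,   0.        ,   1.        ]]), 'k1': -0.02676914248291944, 'R': array([[ 0.98540108,  0.17024075, -0.0016709 ],
       [ 0.08924446, -0.52488012, -0.84648466],
       [-0.1449832 ,  0.83397779, -0.53241048]]), 't': array([-0.54800073,  0.04479238,  0.85381851])}
top {'intrinsics': array([[404.30576961,   0.        , 319.66128013],
       [  0.        , 404.30576961, 200.07820872],
       [  0.        ,   0.        ,   1.        ]]), 'k1': -0.009955828041529394, 'R': array([[-3.10353581e-03, -9.99995175e-01, -1.30676415e-04],
       [-9.95795159e-01,  3.10246502e-03, -9.15553132e-02],
       [ 9.15552770e-02, -1.54018252e-04, -9.95799984e-01]]), 't': array([0.13050563, 0.50695861, 0.86014469])}
```

View pics/top0.png

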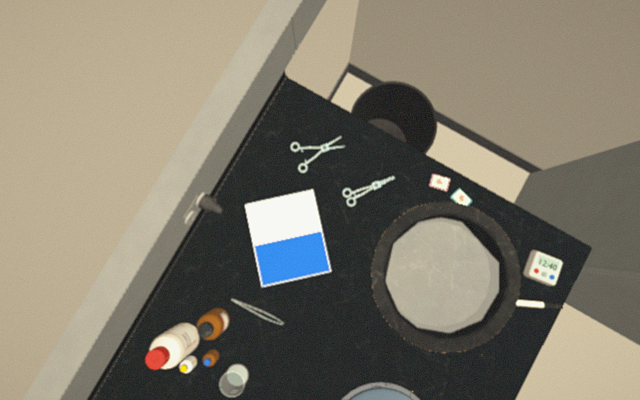

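View pics/scene0.png

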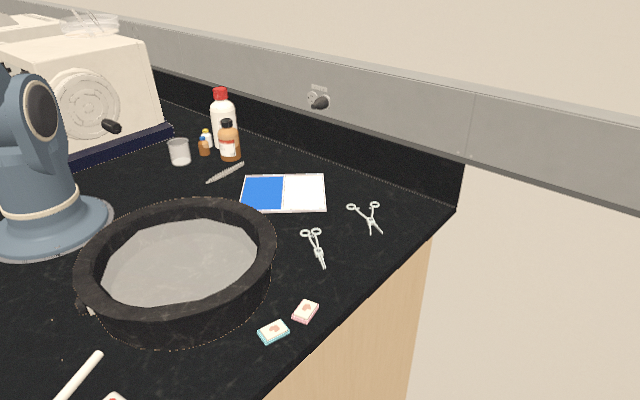

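The open hemostat is near (324,148), the shut one near (376,186). The tray corners are at about (245,204), (313,190), (330,271) and (262,287), with the white half at the top of the picture. I'll enlarge this area.

Run:
```python
from h import *
b=cv2.imread("pics/top0.png")
cv2.imwrite("pics/c1.png",cv2.resize(b[125:215,280:405],None,fx=6,fy=6,interpolation=cv2.INTER_CUBIC))
cv2.imwrite("pics/c2.png",cv2.resize(b[180:295,235:345],None,fx=5,fy=5,interpolation=cv2.INTER_CUBIC))
```

```text
(no output)
```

View pics/c1.png

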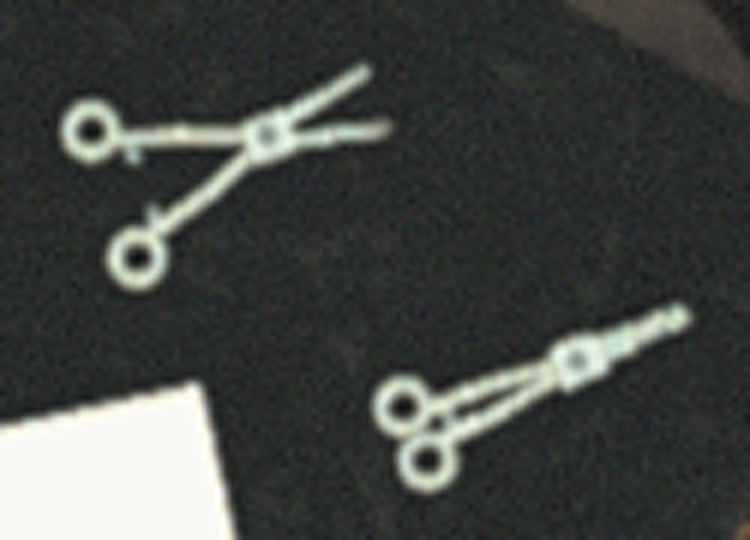

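View pics/c2.png

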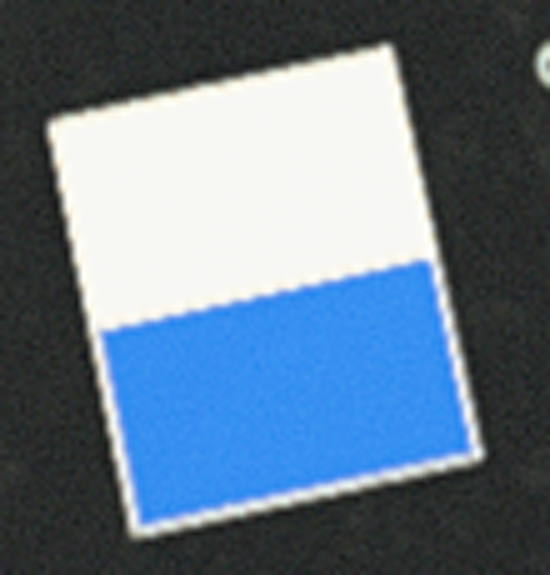

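The tools are as expected: upper-left is open, lower-right is shut. Next I convert these points to world coordinates.

```bash
cat >> h.py <<'E'
def xy(pts,f,u0,v0,z): return onz("top",(np.array(pts,float)+.5)/f-.5+[u0,v0],z)[:,:2]
E
python3 - <<'E'
from h import *
np.set_printoptions(precision=4,suppress=True)
d=np.load("topd.npy")
def rep(n,piv,tips,rings):
    P=xy([piv],6,280,125,.008)[0];T=xy(tips,6,280,125,.004);R=xy(rings,6,280,125,.004)
    a=T.mean(0)-R.mean(0);print(n,"piv",P,"r",np.hypot(*P),"ang",np.arctan2(a[1],a[0]),np.arctan2(*(P-R.mean(0))[::-1]),"tipd",np.linalg.norm(T.mean(0)-P),"ringd",[np.linalg.norm(r-P) for r in R],"ringsep",np.linalg.norm(R[0]-R[1]),"tips",np.linalg.norm(T[0]-T[-1]))
rep("open",(268,136),[(364,72),(386,128)],[(91,130),(137,258)])
rep("shut",(578,361),[(682,316)],[(403,406),(428,461)])
C=xy([(48,122),(390,45),(484,459),(135,537)],5,235,180,.007)
print("tray",C,[np.linalg.norm(C[i]-C[i-1]) for i in range(4)])
c=C.mean(0)
yv=C[0]+C[1]-C[2]-C[3];yv/=np.linalg.norm(yv);xv=np.array([yv[1],-yv[0]])
e=C[1]-C[0]+C[2]-C[3];print("c",c,"y",yv,"x",xv,"edge",e/np.linalg.norm(e))
print("white",c+.046*yv,"blue",c-.046*yv,"xang",np.arctan2(xv[1],xv[0]))
# start pose
s=status.sense();from scipy.spatial.transform import Rotation as Rr
q=s["tcp_rot"];print(Rr.from_quat([q[1],q[2],q[3],q[0]]).as_matrix())
# scene check
print(proj("scene",[[*(c),.007]]))
for u,v in((324,147),(376,185),(280,215),(300,260)): 
    z=d[v,u];p=camera_params("top");X=np.r_[ray("top",[(u,v)])[0],1]*z;print((X-p["t"])@np.array(p["R"]))
E
```

```text
open piv [0.6281 0.1182] r 0.6391455157457233 ang -1.223563167190452 -1.222866336341655 tipd 0.04302357798013038 ringd [np.float64(0.06672900400730533), np.float64(0.06702645867017236)] ringsep 0.05186231080151241 tips 0.02301798866522756
shut piv [0.5427 0.0033] r 0.5427275705091835 ang -1.1580611638268141 -1.1574860140506726 tipd 0.043396578927117714 ringd [np.float64(0.06695444270090824), np.float64(0.06689045136954334)] ringsep 0.022537799636045353 tips 0.0
tray [[0.5006 0.2968]
 [0.5346 0.1446]
 [0.3519 0.1037]
 [0.3186 0.2563]] [np.float64(0.1864317098773286), np.float64(0.1559477821044299), np.float64(0.18726266330655716), np.float64(0.15618793152170546)]
c [0.4264 0.2004] y [0.976  0.2178] x [ 0.2178 -0.976 ] edge [ 0.2155 -0.9765]
white [0.4713 0.2104] blue [0.3815 0.1903] xang -1.3512312998136786
[[ 0.9709  0.2395 -0.0005]
 [ 0.2395 -0.9709  0.0017]
 [-0.0001 -0.0018 -1.    ]]
[[282.3494 190.3952]]
[0.6285 0.1188 0.0088]
[0.5425 0.0028 0.0056]
[0.4761 0.2174 0.0034]
[0.3767 0.1726 0.0052]
```

```bash
cat > go.py <<'E'
import sys;from h import *
from scipy.spatial.transform import Rotation as Rr
x,y,z,yaw=map(float,sys.argv[1:5]);s=status.sense();q=s["tcp_rot"]
M=Rr.from_quat([q[1],q[2],q[3],q[0]]).as_matrix();c=np.arctan2(M[1,0],M[0,0])
dy=(yaw-c+np.pi)%(2*np.pi)-np.pi
if len(sys.argv)>5: dy=yaw-c
print("shift",np.round(M.T@(np.array([x,y,z])-s["tool_pos"])*1000,1),"turn(tool z)",round(-dy,3),"q7",s["joint_positions"][6],"t",s["time_s"],"pos",s["tool_pos"],"yaw",c)
E
python3 go.py .628 .118 .15 1.918
```

```text
shift [ 638.  -638.5   45.4] turn(tool z) -1.676 q7 -0.08228496753411131 t 0.1 pos [ 0.16148934 -0.65479685  0.19425885] yaw 0.24181490031054692
```

Request:
step_arm --pt "0.5 638 -638 0 -1.676" --pt "0.5 638 -638 0 -1.676" --pt "0.5 638 -638 0 -1.676" --pt "0.5 638 -638 0 -1.676" --pt "0.5 638 -638 0 -1.676" --pt "0.5 638 -638 0 -1.676" --pt "0.5 638 -638 0 -1.676" --pt "0.5 638 -638 0 -1.676" --squeeze 25

```text
time_s: 0.77
tool_pos: [0.3344, -0.368, 0.195]
tcp_rot: [-0.0, 0.812, 0.584, -0.0]
wrist_force: [0.0, -0.2, -0.1]
gripper_width: 0.0424
gripper_force: 0.0
```

```bash
python3 go.py .628 .118 .18 1.918
```

```text
shift [554.1 124.1  14.9] turn(tool z) -0.67 q7 0.33717441183379615 t 0.7667 pos [ 0.33443595 -0.36803925  0.19502728] yaw 1.2477403601545702
```

Request:
step_arm --pt "0.5 554 124 0 -0.67" --pt "0.5 554 124 0 -0.67" --pt "0.5 554 124 0 -0.67" --pt "0.5 554 124 0 -0.67" --pt "0.5 554 124 0 -0.67" --pt "0.5 554 124 0 -0.67" --pt "0.5 554 124 0 -0.67" --pt "0.5 554 124 0 -0.67"

```text
time_s: 1.43
tool_pos: [0.5084, -0.0842, 0.1951]
tcp_rot: [-0.0, 0.577, 0.817, -0.0]
wrist_force: [0.5, -0.6, -0.0]
gripper_width: 0.0428
gripper_force: 0.0
```

```bash
python3 go.py .628 .118 .10 1.918
```

```text
shift [150.6 180.3  95. ] turn(tool z) -0.007 q7 0.23466454056813132 t 1.4333 pos [ 0.50840828 -0.08417691  0.19507964] yaw 1.9113579155296683
```

Request:
step_arm --pt "0.5 151 180 95 -0.007" --pt "0.5 151 180 95 -0.007" --pt "0.5 151 180 95 -0.007" --pt "0.5 151 180 95 -0.007" --pt "0.5 151 180 95 -0.007" --pt "0.5 151 180 95 -0.007" --pt "0.5 151 180 95 -0.007" --pt "0.5 151 180 95 -0.007"

```text
time_s: 2.1
tool_pos: [0.6263, 0.1201, 0.0982]
tcp_rot: [-0.002, 0.572, 0.82, -0.0]
wrist_force: [-0.5, -1.0, 0.6]
gripper_width: 0.0427
gripper_force: 0.0
```

```bash
python3 go.py .628 .118 .004 1.918
```

```text
shift [-2.9  1.1 94.2] turn(tool z) 0.006 q7 -0.2281534142398128 t 2.1 pos [0.62626066 0.12014403 0.09824137] yaw 1.9238491871845205
```

Request:
step_arm --pt "0.5 -2 1 30 0.0" --pt "0.5 -2 1 60 0.0" --pt "0.5 -2 1 70 0.0" --pt "0.5 -2 1 70 0.0" --pt "0.5 -2 1 70 0.0"

```text
time_s: 2.52
tool_pos: [0.629, 0.1141, 0.0309]
tcp_rot: [0.0, 0.575, 0.818, -0.0]
wrist_force: [-0.5, 0.5, 0.4]
gripper_width: 0.0427
gripper_force: 0.0
```

```bash
python3 go.py .628 .118 .003 1.918
python3 - <<'E'
from h import *
b,d=camera("top");b2,_=camera("scene")
p=cv2.resize(b[115:190,280:370],None,fx=6,fy=6,interpolation=cv2.INTER_CUBIC)
r=cv2.resize(b2[170:260,320:410],(450,450),interpolation=cv2.INTER_CUBIC)[:450]
w=np.zeros((450,400,3),np.uint8);w[:]=cv2.resize(b2[185:253,340:400],(400,450),interpolation=cv2.INTER_CUBIC)
cv2.imwrite("pics/g1.png",np.hstack([p[:,:400],w]) if 0 else cv2.resize(np.hstack([p,w]),None,fx=.84,fy=.84))
E
```

```text
shift [ 4.   0.4 27.9] turn(tool z) -0.0 q7 -0.2729744182355899 t 2.5167 pos [0.62897568 0.11414607 0.03086184] yaw 1.9175488686517144
```

View pics/g1.png

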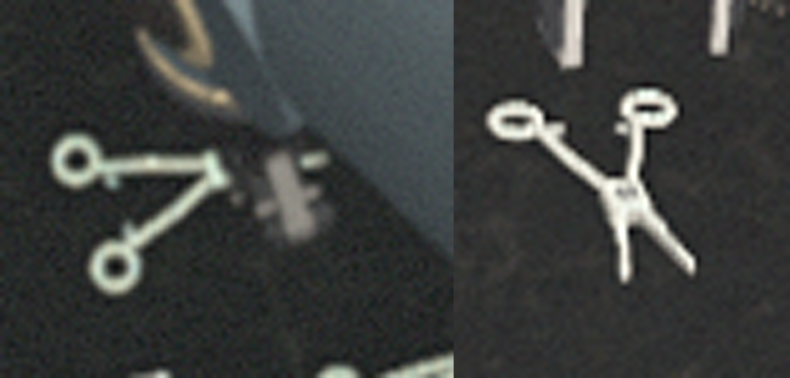

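Run:
```python
from h import *
np.set_printoptions(precision=3,suppress=True)
def w(n,u,v,d):
    p=camera_params(n);z=d[v,u];X=np.r_[ray(n,[(u,v)])[0],1]*z;return (X-p["t"])@np.array(p["R"])
b,d=camera("top")
for x,y in((275,160),(290,195),(300,235),(240,190),(330,200),(310,155)):
    print("top",x,y,w("top",int(280+x/5.04),int(115+y/5.04),d))
b,d=camera("scene")
sx=400/60*.84;sy=450/68*.84
for x,y in((568,60),(572,30),(718,45),(720,20),(628,195),(550,50)):
    print("scene",x,y,w("scene",int(340+(x-454)/sx),int(185+y/sy),d))
s=status.sense();print(s["tool_pos"],proj("scene",[s["tool_pos"]]),proj("top",[s["tool_pos"]]))
cv2.imwrite("pics/g2.png",b)
```

```text
top 275 160 [0.592 0.103 0.18 ]
top 290 195 [0.58  0.097 0.174]
top 300 235 [0.566 0.093 0.169]
top 240 190 [0.592 0.114 0.125]
top 330 200 [0.613 0.071 0.005]
top 310 155 [0.634 0.08  0.002]
scene 568 60 [0.608 0.093 0.077]
scene 572 30 [0.609 0.094 0.087]
scene 718 45 [0.657 0.114 0.074]
scene 720 20 [0.656 0.114 0.085]
scene 628 195 [0.63  0.116 0.007]
scene 550 50 [0.601 0.099 0.077]
[0.63  0.115 0.032] [[371.595 209.817]] [[325.694 143.914]]
```

View pics/g2.png

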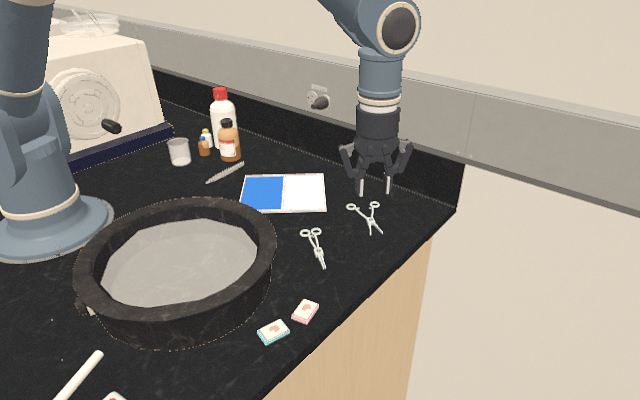

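Run:
```python
from h import *
np.set_printoptions(precision=3,suppress=True)
b,d=camera("scene");p=camera_params("scene")
for u in(360,362,364,386,388,390):
  for v in range(172,214,3):
    z=d[v,u];X=np.r_[ray("scene",[(u,v)])[0],1]*z;print(u,v,(X-p["t"])@np.array(p["R"]),b[v,u])
print(status.sense()["tool_pos"],status.sense()["wrist_force"])
```

```text
360 172 [0.605 0.095 0.124] [71 70 70]
360 175 [0.606 0.094 0.119] [77 76 76]
360 178 [0.606 0.091 0.114] [69 68 66]
360 181 [0.606 0.097 0.104] [150 157 161]
360 184 [0.606 0.097 0.098] [154 162 167]
360 187 [0.607 0.096 0.093] [176 184 191]
360 190 [0.607 0.093 0.088] [182 190 198]
360 193 [0.607 0.095 0.08 ] [192 200 206]
360 196 [0.608 0.095 0.074] [163 171 177]
360 199 [0.6   0.204 0.   ] [47 50 49]
360 202 [0.601 0.19  0.001] [47 52 50]
360 205 [0.602 0.18  0.   ] [50 51 52]
360 208 [ 0.603  0.169 -0.   ] [41 43 43]
360 211 [ 0.604  0.159 -0.001] [101 110 112]
362 172 [0.609 0.093 0.126] [74 71 73]
362 175 [0.609 0.095 0.118] [72 68 69]
362 178 [0.61  0.094 0.113] [95 97 99]
362 181 [0.61  0.096 0.106] [199 207 214]
362 184 [0.61  0.095 0.1  ] [200 209 215]
362 187 [0.61  0.096 0.093] [199 208 214]
362 190 [0.611 0.096 0.086] [201 210 216]
362 193 [0.611 0.097 0.08 ] [203 213 219]
362 196 [0.611 0.096 0.073] [126 131 136]
362 199 [ 0.604  0.208 -0.002] [50 48 50]
362 202 [ 0.605  0.193 -0.   ] [47 50 50]
362 205 [ 0.606  0.185 -0.003] [49 52 51]
362 208 [ 0.607  0.172 -0.002] [
[... 1686 characters left out ...]
] [43 46 43]
388 208 [ 0.662  0.181 -0.002] [47 49 48]
388 211 [0.662 0.166 0.   ] [51 50 49]
390 172 [0.659 0.116 0.118] [73 70 72]
390 175 [0.66  0.112 0.114] [75 74 73]
390 178 [0.66  0.119 0.104] [104 107 109]
390 181 [0.661 0.116 0.099] [64 62 61]
390 184 [0.661 0.12  0.091] [72 70 69]
390 187 [0.662 0.119 0.085] [69 67 64]
390 190 [0.662 0.119 0.078] [65 65 63]
390 193 [ 0.663  0.243 -0.001] [53 56 58]
390 196 [ 0.664  0.231 -0.002] [49 52 54]
390 199 [0.664 0.215 0.   ] [47 48 46]
390 202 [ 0.665  0.204 -0.001] [49 50 51]
390 205 [ 0.665  0.195 -0.003] [54 50 50]
390 208 [0.666 0.177 0.001] [48 51 48]
390 211 [ 0.666  0.168 -0.   ] [48 49 52]
[0.63  0.115 0.032] [ 0.017 -0.481 -0.645]
```

Request:
step_arm --pt "0.5 3 0 15 0.0" --pt "0.5 3 0 23 0.0" --pt "0.5 3 0 23 0.0" --pt "0.5 3 0 23 0.0"

```text
time_s: 3.1
tool_pos: [0.6275, 0.1178, 0.0071]
tcp_rot: [-0.0, 0.574, 0.819, -0.0]
wrist_force: [-0.4, -0.1, 0.7]
gripper_width: 0.0428
gripper_force: 0.0
```

```bash
cat > tip.py <<'E'
from h import *
# lowest finger-pad points seen by the scene camera, near the TCP
np.set_printoptions(precision=4,suppress=True)
b,d=camera("scene");p=camera_params("scene");s=status.sense();T=s["tool_pos"]
v,u=np.mgrid[0:400,0:640];X=np.c_[ray("scene",np.c_[u.ravel(),v.ravel()]),np.ones(u.size)]*d.reshape(-1,1)
W=(X-p["t"])@np.array(p["R"]);m=(np.hypot(*(W-T)[:,:2].T)<.06)&(W[:,2]>.013)&(W[:,2]<.25)&(d.ravel()>0)
W=W[m];print("n",m.sum(),"lowest",W[np.argsort(W[:,2])][:12]);print("tcp",T,"F",s["wrist_force"],"grip",s["gripper_width"],s["gripper_force"],s["time_s"])
E
python3 tip.py; python3 go.py .629 .117 .003 1.918
```

```text
n 3917 lowest [[0.6493 0.119  0.0454]
 [0.6021 0.1032 0.0458]
 [0.6469 0.1255 0.0458]
 [0.6467 0.1286 0.0462]
 [0.6445 0.1319 0.0462]
 [0.6045 0.0991 0.0463]
 [0.6083 0.0992 0.0466]
 [0.6443 0.1349 0.0467]
 [0.6019 0.1051 0.0468]
 [0.655  0.1177 0.0469]
 [0.6491 0.1201 0.0471]
 [0.657  0.1169 0.0476]]
tcp [0.628  0.118  0.0075] F [0.135  0.4327 0.6371] grip 0.04230274930913827 0.0 3.15
shift [-1.3  0.6  4.5] turn(tool z) 0.001 q7 -0.2947592048651248 t 3.15 pos [0.62799959 0.11802301 0.00749597] yaw 1.9188390023111142
```

The camera puts the fingertips about 38 mm higher than the reported TCP, so I'll go by the camera and measure the swing before descending.

Request:
step_arm --pt "0.28 -1 0 15 0.0" --pt "0.28 -1 0 15 0.0" --pt "0.28 -1 0 15 0.0" --pt "0.28 -1 0 15 0.0"

```text
time_s: 3.48
tool_pos: [0.6281, 0.117, -0.008]
tcp_rot: [-0.0, 0.574, 0.819, -0.0]
wrist_force: [0.5, 0.9, -0.1]
gripper_width: 0.024
gripper_force: 0.0
```

```bash
python3 tip.py
```

```text
n 4219 lowest [[0.6123 0.1069 0.0259]
 [0.6384 0.1244 0.0269]
 [0.6409 0.1166 0.0275]
 [0.636  0.1289 0.0285]
 [0.6184 0.1037 0.0287]
 [0.6123 0.1059 0.0289]
 [0.6407 0.117  0.0295]
 [0.6165 0.102  0.0296]
 [0.6487 0.1138 0.0302]
 [0.6468 0.1129 0.0305]
 [0.6147 0.1003 0.0305]
 [0.6383 0.1218 0.0309]]
tcp [ 0.6283  0.1171 -0.0077] F [-0.769   0.2462  1.1219] grip 0.023930038078878554 0.0 3.5333
```

Request:
step_arm --pt "0.28 0 0 10 0.0" --pt "0.28 0 0 17 0.0" --pt "0.28 0 0 21 0.0" --pt "0.28 0 0 21 0.0" --pt "0.28 0 0 21 0.0"

```text
time_s: 3.95
tool_pos: [0.6278, 0.117, -0.0294]
tcp_rot: [-0.0, 0.574, 0.819, -0.0]
wrist_force: [0.1, 0.5, 0.3]
gripper_width: 0.0239
gripper_force: 0.0
```

Run:
```python
from h import *
b,d=camera("scene");cv2.imwrite("pics/g3.png",cv2.resize(b[175:255,325:415],None,fx=6,fy=6,interpolation=cv2.INTER_CUBIC))
```

```text
(no output)
```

View pics/g3.png

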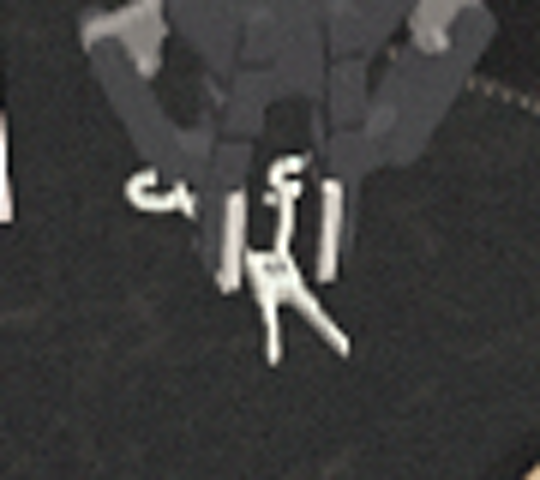

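The fingers (tips at (230,290) and (328,278)) straddle the box lock at (273,268). Closing now.

Request:
step_arm --pt "0.28 0 0 1 0.0" --pt "0.1 0 0 1 0.0" --pt "0.1 0 0 1 0.0" --pt "0.1 0 0 1 0.0" --pt "0.1 0 0 1 0.0" --pt "0.1 0 0 1 0.0" --squeeze 25

```text
time_s: 4.5
tool_pos: [0.6284, 0.1172, -0.0295]
tcp_rot: [0.0, 0.574, 0.819, 0.0]
wrist_force: [0.1, 1.1, 1.9]
gripper_width: 0.0133
gripper_force: 24.5
```

Request:
step_arm --pt "0.1 0 0 -10 0.0" --pt "0.1 0 0 -25 0.0" --pt "0.1 0 0 -45 0.0" --pt "0.1 0 0 -60 0.0" --pt "0.1 0 0 -60 0.0" --pt "0.1 0 0 -60 0.0"

```text
time_s: 5.0
tool_pos: [0.6292, 0.1172, 0.032]
tcp_rot: [0.001, 0.574, 0.819, 0.001]
wrist_force: [-0.6, 0.0, -1.3]
gripper_width: 0.0132
gripper_force: 24.4
```

```bash
python3 - <<'E'
from h import *
b,d=camera("scene");b2,_=camera("top")
f=lambda c,s:cv2.resize(c,s,interpolation=cv2.INTER_CUBIC)
cv2.imwrite("pics/g4.png",np.hstack([f(b[150:240,325:415],(400,400)),f(b2[105:195,270:360],(400,400))]))
E
python3 go.py .4748 .1948 .03 1.79
```

```text
shift [ 125.6 -117.1   -0. ] turn(tool z) 0.129 q7 -0.2771434669043111 t 5.1 pos [0.62768321 0.11660873 0.02988773] yaw 1.9185800634002899
```

View pics/g4.png

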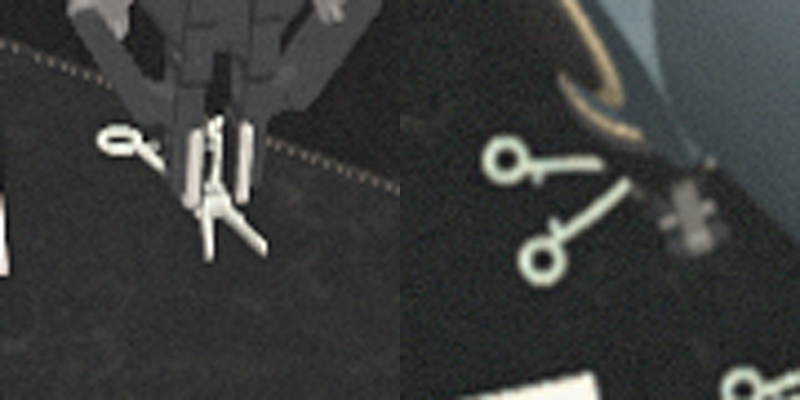

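The tool lifted level and is still open: rings at (505,158) and (542,262) of the 2nd panel. I use these to compute the pose in the hand.

Run:
```python
from h import *
for z in (.061,.064):
    R=xy([(105,158),(142,262)],400/90,270,105,z);e=R[1]-R[0];L=np.linalg.norm(e);n=np.array([e[1],-e[0]])/L
    m=R.mean(0);n=n if n@(np.array([.628,.117])-m)>0 else -n
    print(L,np.arctan2(n[1],n[0]),"piv",m+n*(.067**2-L*L/4)**.5)
```

```text
0.053346231793383034 -1.2323644865397878 piv [0.62691401 0.11774512]
0.0531561539282489 -1.2323644865397867 piv [0.62628622 0.11754006]
```

Request:
step_arm --pt "0.1 126 -117 0 0.13" --pt "0.1 126 -117 0 0.13" --pt "0.1 126 -117 0 0.13" --pt "0.1 126 -117 0 0.13" --pt "0.1 126 -117 0 0.13" --pt "0.1 126 -117 0 0.13" --pt "0.1 126 -117 0 0.13" --pt "0.1 126 -117 0 0.13"

```text
time_s: 5.77
tool_pos: [0.4768, 0.1946, 0.0299]
tcp_rot: [0.0, 0.627, 0.779, 0.0]
wrist_force: [0.9, 0.3, 0.5]
gripper_width: 0.0134
gripper_force: 24.5
```

```bash
python3 go.py .4748 .1948 -.026 1.79;  python3 - <<'E'
from h import *
b,d=camera("top");cv2.imwrite("pics/g5.png",cv2.resize(b[150:300,225:375],None,fx=4,fy=4,interpolation=cv2.INTER_CUBIC))
E
```

```text
shift [ 0.7 -1.9 55.9] turn(tool z) -0.004 q7 -0.6361341914941365 t 5.7667 pos [0.47678106 0.19457038 0.02988261] yaw 1.7863223690269399
```

View pics/g5.png

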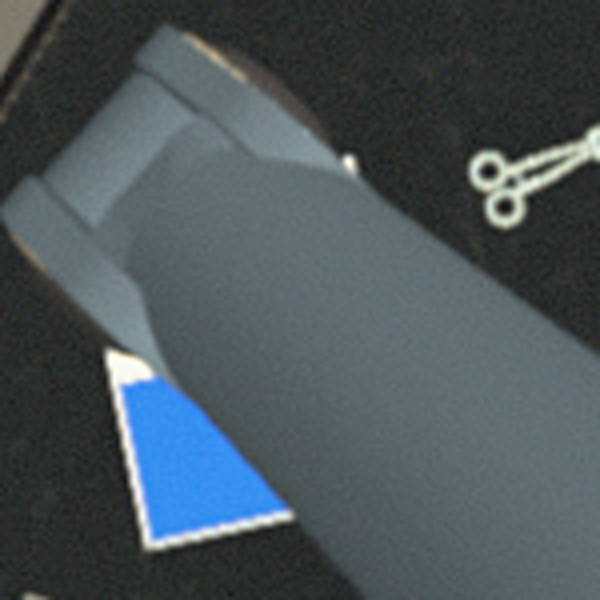

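The arm hides the tray here, so I place by the numbers.

Request:
step_arm --pt "0.1 0 -1.5 20 0" --pt "0.1 0 -1.5 38 0" --pt "0.1 0 -1.5 48 0" --pt "0.1 0 -1.5 53 0" --pt "0.1 0 -1.5 56 0" --pt "0.1 0 -1.5 56 0"

```text
time_s: 6.32
tool_pos: [0.4742, 0.1951, -0.026]
tcp_rot: [0.0, 0.626, 0.78, -0.0]
wrist_force: [0.0, -0.8, 0.0]
gripper_width: 0.013
gripper_force: 24.5
```

```bash
python3 go.py .4748 .1948 -.026 1.79
```

```text
shift [-0.4  0.5  0. ] turn(tool z) -0.002 q7 -0.710903459065275 t 6.3167 pos [ 0.4742476   0.19510791 -0.0259569 ] yaw 1.7880410059839686
```

Request:
step_arm --pt "0.1 0 0 0.5 0" --pt "0.2 0 0 0.5 0" --pt "0.32 0 0 0.5 0" --pt "0.32 0 0 0.5 0" --pt "0.32 0 0 -10 0" --pt "0.32 0 0 -40 0" --pt "0.32 0 0 -80 0" --pt "0.32 0 0 -120 0"

```text
time_s: 6.98
tool_pos: [0.4727, 0.1952, 0.0958]
tcp_rot: [-0.001, 0.626, 0.78, -0.001]
wrist_force: [1.9, 0.2, -0.2]
gripper_width: 0.0272
gripper_force: 0.0
```

```bash
python3 go.py .5425 .003 .09 1.984
```

```text
shift [-202.8   26.4    5.7] turn(tool z) -0.194 q7 -0.557909781315087 t 6.9833 pos [0.47268469 0.1952268  0.09575564] yaw 1.789701507638074
```

Request:
step_arm --pt "0.32 -203 26 0 -0.194" --pt "0.32 -203 26 0 -0.194" --pt "0.32 -203 26 0 -0.194" --pt "0.32 -203 26 0 -0.194" --pt "0.32 -203 26 0 -0.194" --pt "0.32 -203 26 0 -0.194" --pt "0.32 -203 26 0 -0.194" --pt "0.32 -203 26 0 -0.194"

```text
time_s: 7.65
tool_pos: [0.5428, 0.0033, 0.0948]
tcp_rot: [0.0, 0.548, 0.837, 0.0]
wrist_force: [-0.2, 0.6, 0.2]
gripper_width: 0.0278
gripper_force: 0.0
```

```bash
cat > chk.py <<'E'
from h import *
# outline of the steel tool on the white half / anywhere: dump depth-free crops
b,_=camera("top");b2,_=camera("scene")
cv2.imwrite("pics/t.png",b);cv2.imwrite("pics/s.png",b2)
E
python3 chk.py; python3 go.py .5425 .003 -.015 1.984
python3 - <<'E'
from h import *
b=cv2.imread("pics/t.png").astype(int)
# white half in tray: rectify from world to tray frame
c=np.array([.4264,.2004]);a=-1.3530;xv=np.array([np.cos(a),np.sin(a)]);yv=np.array([-xv[1],xv[0]])
X,Y=np.meshgrid(np.arange(-80,81,1),np.arange(-95,96,1))
P=c+X[...,None]/1000*xv+Y[...,None]/1000*yv
uv=proj("top",np.c_[P.reshape(-1,2),np.full(X.size,.005)]).astype(np.float32).reshape(*X.shape,2)
im=cv2.remap(cv2.imread("pics/t.png"),uv[...,0],uv[...,1],cv2.INTER_CUBIC)[::-1]
cv2.imwrite("pics/rect.png",cv2.resize(im,None,fx=3,fy=3))
g=im[...,2].astype(int)
print("\n".join("".join("#" if v<150 else "+" if v<225 else "." for v in r[5:156:2]) for r in g[2:96:3]))
E
```

```text
shift [ -1.6  -0.8 109.8] turn(tool z) 0.002 q7 0.009978231408906217 t 7.75 pos [0.5425914  0.00471907 0.09475985] yaw 1.9858684720077584
++++.++..+++++++++..+++++++++++++..++++++++++++++++++++++++++++++++++++++++.
............................................................................
............................................................................
............................................................................
............................................................................
............................................................................
............................................................................
............................................................................
............................................................................
.................+..........................................................
............................................................................
...................++.......................................................
......................................
[... 801 characters left out ...]
.......
.................+..........................................................
............................................................................
.................+..........................................................
............................................................................
............................................................................
............................................................................
............................................................................
............................................................................
............................................................................
```

The box lock sits at tray (+14, +45) mm, against a target of (+16, +46). Next, the shut tool.

Request:
step_arm --pt "0.32 -1.5 -0.5 35 0" --pt "0.32 -1.5 -0.5 70 0" --pt "0.32 -1.5 -0.5 95 0" --pt "0.32 -1.5 -0.5 105 0" --pt "0.32 -1.5 -0.5 110 0" --pt "0.32 -1.5 -0.5 110 0"

```text
time_s: 8.25
tool_pos: [0.543, 0.0024, -0.0159]
tcp_rot: [-0.0, 0.547, 0.837, 0.0]
wrist_force: [-0.3, 0.5, 0.8]
gripper_width: 0.0271
gripper_force: 0.0
```

```bash
python3 tip.py|tail -1; python3 go.py .5425 .003 -.0295 1.984
```

```text
tcp [ 0.5438  0.0022 -0.0149] F [0.5034 0.2495 0.2864] grip 0.027694229812530554 0.0 8.3
shift [ 1.2 -0.9 14.5] turn(tool z) 0.0 q7 -0.10843704559116635 t 8.3 pos [ 0.54382469  0.00224154 -0.01494921] yaw 1.984375547077217
```

Request:
step_arm --pt "0.32 0.5 -0.5 8 0" --pt "0.32 0.5 -0.5 14 0" --pt "0.32 0.5 -0.5 14.5 0" --pt "0.1 0.5 -0.5 14.5 0" --pt "0.1 0.5 -0.5 14.5 0" --pt "0.1 0.5 -0.5 14.5 0" --pt "0.1 0.5 -0.5 14.5 0" --pt "0.1 0.5 -0.5 14.5 0" --squeeze 30

```text
time_s: 8.97
tool_pos: [0.5427, 0.0013, -0.0301]
tcp_rot: [0.0, 0.548, 0.837, 0.0]
wrist_force: [-0.6, 0.6, 0.4]
gripper_width: 0.0131
gripper_force: 29.3
```

Request:
step_arm --pt "0.1 0 0 -10 0" --pt "0.1 0 0 -25 0" --pt "0.1 0 0 -45 0" --pt "0.1 0 0 -70 0" --pt "0.1 0 0 -70 0" --pt "0.1 0 0 -70 0"

```text
time_s: 9.47
tool_pos: [0.5437, 0.0014, 0.0415]
tcp_rot: [0.002, 0.548, 0.837, 0.001]
wrist_force: [-0.5, -0.3, -0.2]
gripper_width: 0.0128
gripper_force: 29.3
```

```bash
python3 go.py .385 .1747 .04 1.79
python3 - <<'E'
from h import *
b,d=camera("top")
# rings of shut tool: bright pixels near expected place in world at z~.074
m=np.array([.5427,.003])-.063*np.array([np.cos(-1.158),np.sin(-1.158)])
u,v=proj("top",[[*m,.073]])[0];print(u,v)
m2=np.zeros(b.shape[:2],np.uint8);cv2.circle(m2,(int(u),int(v)),22,1,-1)
y,x=np.where((b.min(2)>120)&(m2>0));print(len(x));W=onz("top",np.c_[x,y],.073)[:,:2]
mm=W.mean(0);w,V=np.linalg.eigh(np.cov((W-mm).T));print(mm,"expected ring mid",m,"spread",w**.5,"ax",[np.arctan2(V[1,i],V[0,i]) for i in(0,1)])
E
```

```text
shift [222.3 -76.1   0.9] turn(tool z) 0.193 q7 -0.04733866541101608 t 9.4667 pos [0.54374015 0.00140675 0.04151727] yaw 1.9825314714702635
352.6801024965304 192.91726104504522
251
[0.52108145 0.05145587] expected ring mid [0.51742614 0.06070816] spread [0.00993621 0.0164254 ] ax [np.float64(-2.7042848632057654), np.float64(2.0081041171789247)]
```

Request:
step_arm --pt "0.1 220 -76 0 0.193" --pt "0.1 220 -76 0 0.193" --pt "0.1 220 -76 0 0.193" --pt "0.1 220 -76 0 0.193" --pt "0.1 220 -76 0 0.193" --pt "0.1 220 -76 0 0.193" --pt "0.1 220 -76 0 0.193" --pt "0.1 220 -76 0 0.193"

```text
time_s: 10.18
tool_pos: [0.3833, 0.173, 0.0392]
tcp_rot: [-0.0, 0.624, 0.781, -0.001]
wrist_force: [0.6, -1.0, -0.6]
gripper_width: 0.0133
gripper_force: 29.3
```

```bash
python3 go.py .3853 .1735 -.0265 1.79; python3 -c "
from h import *
print(status.sense()['joint_positions'].round(2))"
```

```text
shift [ 0.   2.2 65.7] turn(tool z) 0.004 q7 -0.6504074233913618 t 10.1833 pos [0.3832924  0.17304685 0.03915582] yaw 1.7936807177311322
[ 0.02  0.36 -0.64  2.23  0.35  0.65 -0.65]
```

Request:
step_arm --pt "0.1 0 1.5 20 0.004" --pt "0.1 0 1.5 40 0.004" --pt "0.1 0 1.5 55 0.004" --pt "0.1 0 1.5 62 0.004" --pt "0.1 0 1.5 65 0.004" --pt "0.1 0 1.5 65 0.004" --pt "0.1 0 1.5 65 0.004"

```text
time_s: 10.77
tool_pos: [0.3868, 0.1727, -0.0251]
tcp_rot: [0.0, 0.628, 0.779, 0.0]
wrist_force: [0.1, -0.7, -0.5]
gripper_width: 0.013
gripper_force: 29.3
```

```bash
python3 go.py .3853 .1735 -.0265 1.79
```

```text
shift [ 1.1 -1.3  1.4] turn(tool z) -0.005 q7 -0.7909044145752362 t 10.7667 pos [ 0.38683109  0.17271693 -0.02505867] yaw 1.7848898161853308
```

Within 2 mm of the target. I'll set it down, release, lift and move clear.

Request:
step_arm --pt "0.1 0.5 -1 1 -0.004" --pt "0.1 0.5 -1 1.7 -0.004" --pt "0.2 0.5 -1 1.7 0" --pt "0.32 0.5 -1 1.7 0" --pt "0.32 0.5 -1 1.7 0" --pt "0.32 0.5 -1 -10 0" --pt "0.32 0.5 -1 -45 0" --pt "0.32 0.5 -1 -85 0"

```text
time_s: 11.43
tool_pos: [0.3831, 0.1726, 0.0593]
tcp_rot: [-0.002, 0.627, 0.779, -0.002]
wrist_force: [2.2, 0.2, 0.2]
gripper_width: 0.0276
gripper_force: 0.0
```

Request:
step_arm --pt "0.32 0 0 -40 0" --pt "0.32 -40 0 -60 0" --pt "0.32 -250 0 -60 0" --pt "0.32 -250 0 -60 0" --pt "0.32 -250 0 -60 0" --pt "0.32 -250 0 -60 0" --pt "0.32 -250 0 -60 0" --pt "0.32 -250 0 -60 0"

```text
time_s: 12.1
tool_pos: [0.4394, -0.0789, 0.1198]
tcp_rot: [0.001, 0.632, 0.775, -0.001]
wrist_force: [0.4, -0.1, 0.3]
gripper_width: 0.0273
gripper_force: 0.0
```

Run:
```python
from h import *
b,_=camera("top")
c=np.array([.4264,.2004]);a=-1.3530;xv=np.array([np.cos(a),np.sin(a)]);yv=np.array([-xv[1],xv[0]])
X,Y=np.meshgrid(np.arange(-80,80.1,.33),np.arange(97,-97,-.33))
P=c+X[...,None]/1000*xv+Y[...,None]/1000*yv
uv=proj("top",np.c_[P.reshape(-1,2),np.full(X.size,.007)]).astype(np.float32).reshape(*X.shape,2)
im=cv2.remap(b,uv[...,0],uv[...,1],cv2.INTER_CUBIC);im=cv2.GaussianBlur(im,(0,0),1.5)
h=im.shape[0]//2+4
g=im.astype(float);g[:h]=np.clip((g[:h]-190)*4,0,255)
cv2.imwrite("pics/fin.png",g.astype(np.uint8));print(g.shape,status.sense()["tool_pos"])
```

```text
(588, 486, 3) [ 0.43897724 -0.07611544  0.11969064]
```

View pics/fin.png

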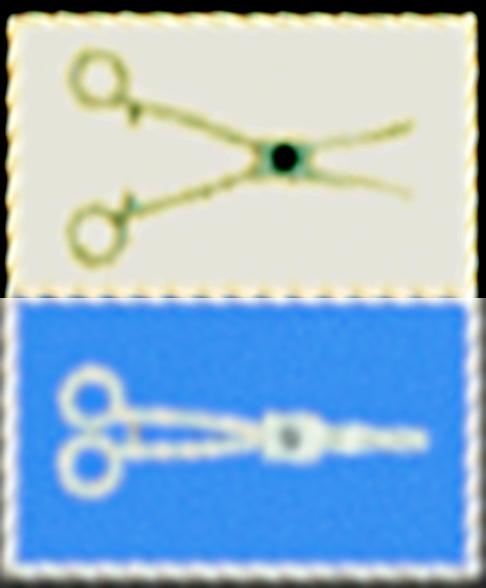

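The open hemostat lies open and centred in the white half (box lock at (284,157)). The shut one is centred in the blue half (box lock at (290,437)). Both lie lengthwise, so I'm handing in.

```bash
python3 -c "
from cell import ticket
print(ticket.hand_in())"
```

```text
the job is handed in; nothing more can be done
None
```

Job handed in at about 12 s of the 51 s allowed: the open hemostat lies, jaws still open, in the middle of the white half and the shut one in the middle of the blue half, both lengthwise; no verdict came back.

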